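Shut the gold foil chest

TASK

Keep the dust off the gold foil: with the fingertips, push the gold-foil chest's drawer fully home and push its lid down until it is fully shut, in either order, from the outside only, without taking hold of the drawer or the lid. The leather chest is still in use: leave its drawer and lid open just as they are, and do not lift, knock over or shift the things on the bench.

Things in the scene. Friction and masses are not known exactly. Their poses are not given: they have to be found in the camera images.
- foil_chest: fixed wooden desktop chest for gold foil: gold rolls in its top tray and drawer, gold panel on its lid; 160 deep (x) x 200 wide (y) x 90 high without its lid (98 with the lid shut). Origin: centre of its underside. Its own -x axis points out of the front, where the drawer comes out; z up
- foil_drawer_front (a point): middle of the outer face of the foil chest's drawer front, 35 mm above the bench; moves with the drawer. The front is a plain flat upright board without any handle, 200 wide, from 4 to 60 mm above the bench, 12 thick, with grey felt 3 mm thick on its inner side. Axes as the chest's. Shut, its face is flush with the chest's front, 80 mm in front of the chest's centre
- foil_drawer (a joint): how far the foil chest's drawer stands out, m: 0 fully shut, at most 0.1. Starts 0.045 to 0.08. It slides straight along the chest's x axis, takes about 2 N and stays where it is left; it stops hard at 0
- foil_lid_edge (a point): middle of the lid's free (front) edge, on its upper (outer) face, which bears a gold panel; moves with the lid. Its underside has a grey felt lining, 3 mm thick, set in 8 mm from the free edge. Lid: plain board without handle, 160 (hinge to edge) x 200 x 8 thick
- foil_lid_hinge (a point): middle of the foil lid's hinge line, along the chest's top rear edge: 80 mm behind the chest's centre, 90 mm up. The lid's upper face lies 8.5 mm off the hinge line
- foil_lid (a joint): opening angle of the foil lid, rad: 0 shut (lying level), growing as its front edge swings up and back towards the hinge; at most 1.4. Starts 0.65 to 1.05. The stiff hinge keeps it at any angle; about 2 to 4 N down near the free edge moves it. Stops hard at 0
- leather_chest: fixed wooden desktop chest for leather: dark red, green and tan pieces in its top tray and drawer, dark red panel on its lid; 160 deep (x) x 200 wide (y) x 90 high without its lid (98 with the lid shut). Origin: centre of its underside. Its own -x axis points out of the front, where the drawer comes out; z up
- leather_drawer_front (a point): middle of the outer face of the leather chest's drawer front, 35 mm above the bench; moves with the drawer. The front is a plain flat upright board without any handle, 200 wide, from 4 to 60 mm above the bench, 12 thick, with grey felt 3 mm thick on its inner side. Axes as the chest's. Shut, its face is flush with the chest's front, 80 mm in front of the chest's centre
- leather_drawer (a joint): how far the leather chest's drawer stands out, m: 0 fully shut, at most 0.1. Starts 0.045 to 0.08. It slides straight along the chest's x axis, takes about 2 N and stays where it is left; it stops hard at 0
- leather_lid_edge (a point): middle of the lid's free (front) edge, on its upper (outer) face, which bears a dark red panel; moves with the lid. Its underside has a grey felt lining, 3 mm thick, set in 8 mm from the free edge. Lid: plain board without handle, 160 (hinge to edge) x 200 x 8 thick
- leather_lid_hinge (a point): middle of the leather lid's hinge line, along the chest's top rear edge: 80 mm behind the chest's centre, 90 mm up. The lid's upper face lies 8.5 mm off the hinge line
- leather_lid (a joint): opening angle of the leather lid, rad: 0 shut (lying level), growing as its front edge swings up and back towards the hinge; at most 1.4. Starts 0.65 to 1.05. The stiff hinge keeps it at any angle; about 2 to 4 N down near the free edge moves it. Stops hard at 0
- tape: loose roll of cream tape lying flat, 90 across, 25 high; origin centre of underside
- cup: loose white plastic cup, 70 across, 90 high; origin centre of underside
- awl: loose awl with a wooden handle, lying, 134 long along its x axis (handle towards -x), 30 high; origin at the bench below the middle of its length
- glue: loose white glue jar, 56 across, 85 high; origin centre of underside
Mind the look-alikes: they are no part of the job. What is meant by the tape is not purple or red, and is the larger of those in its own colour.

How it is judged (in metres and radians):
At the end, for the whole second after the job is handed in: The foil drawer is shut to within 4 mm and the foil lid to within 0.04 rad; the leather drawer and lid are within 10 mm of where they began; tape, cup, awl and glue are upright (the awl lying as before) within 30 mm of where they began (value of joint foil_drawer below 0.004 m and value of joint foil_lid below 0.04 rad and distance of each of leather_drawer_front, leather_lid_edge from where it was at the start of the episode below 0.01 m and distance of each of tape, cup, awl, glue from where it was at the start of the episode below 0.03 m and angle between each of tape, cup, awl, glue's own z axis and vertical below 0.2 rad); the robot touches nothing.
It fails at once if the leather chest's drawer or lid is moved by more than 10 mm (distance of any of leather_drawer_front, leather_lid_edge from where it was at the start of the episode above 0.01 m).
It fails at once if a thing on the bench is shifted by more than 30 mm or tipped (distance of any of tape, cup, awl, glue from where it was at the start of the episode above 0.03 m or angle between any of tape, cup, awl, glue's own z axis and vertical above 0.35 rad).
It fails at once if a thing on the bench is lifted (height (world z) of any of tape, cup, awl, glue above 0.015 m).
It fails at once if the fingers take hold of the foil drawer or lid, or reach inside: they press on the felt behind the drawer front or under the lid (contact force between the fingers and foil_drawer_c0 above 1 N or contact force between the fingers and foil_lid_c0 above 1 N).
It also fails if it takes over 43 s, if anything falls off the work surface, if the arm or the gripper's body presses on something with over 40 N, if the wrist force passes 120 N, or if a joint passes its speed limit or range.

ROBOT

A 7-joint arm with a two-finger parallel gripper is mounted at the origin on the work surface. World frame = base frame: x ahead of the robot, y to its left, z up, the work surface at z = 0. Lengths are in mm, angles in rad, forces in N, time in s.
With the tool pointing down it reaches from about 400 to 875 mm from the base axis. Payload 4.4 kg.
Tool frame: the origin (TCP) lies midway between the tips of the shut fingers; the grasp point (between the pads) lies 19 mm behind it (ctrl.pinch_z is the distance from the TCP to the grasp point, in mm); z points along the fingers, y is the line along which they close (so a half turn about z gives the same grasp; the last joint's range is limited). The gripper opens to 85 mm and grips with 20 to 120 N. Pads are 22 mm wide; open, the fingers measure 114 mm over their backs; the gripper's body (76 mm by 85 mm) begins 54 mm behind the grasp point. The pads swing forward as they close: fully open they stand 13 mm farther back than shut.
Start: joints at [1.14, 0.628, 0.038, 1.517, -0.027, 0.996, -0.02], TCP at [231.924, -607.231, 231.313] pointing down, gripper open.
Joint ranges: [-3.06, 3.06], [-0.37, 2.12], [-1.25, 1.32], [0.18, 2.47], [-1.1, 4.24], [0.23, 1.98], [-2.94, 2.94]. Speed limits (rad/s): [2.57, 2.57, 3.14, 3.14, 3.14, 3.14, 3.14].

INTERFACE

Orientations are given as [roll, pitch, yaw] about the fixed x, y, z axes, in that order (R = Rz(yaw) Ry(pitch) Rx(roll)).
In Python, from cell import read_state, cams, order, ctrl gives the robot as it stands.
- The arm moves only by the tool move_arm, never from a script. Its argument "targets" is text: rows parted by semicolons, each of 7 numbers parted by spaces: the gripper's target within -1 to 1 (fully open at 1, half-way at 0, shut at -1), then the shift along the tool's x, y, z in cm, then the turn, a rotation vector about the tool's x, y, z in degrees. A call has 1 to 5 rows; each row shifts and turns the commanded pose from where the row before left it, along the tool's axes as they then stand; what a row does not reach is not made up. A row lasts 1/12 s, in which the tool goes at most 41.7 mm and 7.16 degrees, less where a joint would pass 70% of its speed; a pose out of reach is approached as far as the arm can. A call with a gripper value outside its range is refused whole. The fingers move at their own pace and stop on an object; the grip force is fixed at half the most. Time passes only in rows, so rows that do not move let the fingers close. It gives the time, the measured TCP pose, the force, the opening and the grip force at its end, in the units of the state.
- read_state(): the state, without advancing time (a new reading comes with each control period).
- cams.get_image(name): name is "scene" or "top"; returns a dict with "color" (400x640x3 uint8, red, green, blue), "fovy" (degrees; the focal length in pixels is half the picture's height over the tangent of half this angle, whatever the lens; pixels are square), "cx", "cy" (the principal point, pixels), "rvec" (rotation vector, rad) and "tvec" (3), from world to camera coordinates, as OpenCV has them. Camera axes: x right, y down, z forward; pixel columns grow to the right and rows downward; lengths in mm; the calibration is good to about 2 mm. A picture is of the moment at which its call begins. There is no depth.
- order.finish_job(): hands the job in; it is judged then, once.
The state is a dict: "clock": time; "qpos": joint angles; "qd": joint speeds; "tau": joint torques, N m; "eef_pos": TCP position; "tool_rot": TCP orientation; "force": force on the tool from outside, world axes, zero at the start; "torque": the same for the moment, N m; "width": finger opening in mm; "gripper_force": force on a finger pad.
Only numpy, scipy, OpenCV 4.12 (cv2) and the standard library are available. Lean on these libraries where they do the work, as an engineer would, in place of code of your own. Each camera call takes 0.05 s, during which the arm holds its last target. There are 200 camera calls.

## Working session

There is one attempt and no reset: what is moved stays moved. The work goes in short steps, Python scripts to look and compute and a tool call to move; the robot and the scene stay as the last step left them, time stands still between calls to the robot, and variables do not carry over. Pictures are saved under pics/ and viewed, at most 10 in all, crops included, and the job is handed in when it is done.

Besides the shell and the picture viewer there is one more tool, called after "Call:" as name(argument=value, ...) on one line, values as JSON. move_arm: Moves the arm, as the interface text tells. Its arguments: {"type":"object","properties":{"targets":{"type":"string"}},"required":["targets"]}

```bash
mkdir -p pics
python3 - <<'E'
from cell import read_state, cams
import cv2,pickle
for n in("scene","top"):
    d=cams.get_image(n); pickle.dump(d,open(f"pics/{n}.pkl","wb"))
    cv2.imwrite(f"pics/{n}0.png",cv2.resize(d["color"][:,:,::-1],(800,500),interpolation=cv2.INTER_CUBIC))
    print(n,d["fovy"],d["cx"],d["cy"],d["rvec"],d["tvec"])
s=read_state();print(s["eef_pos"],s["tool_rot"],s["clock"],s["width"])
E
```

```text
scene 45.18954131058975 321.595762187262 198.47058362500633 [ 0.20390917 -2.769313    1.35791787] [ 528.14238842  113.6968595  1454.99307743]
top 53.56742355518497 322.3459306098089 195.807873630625 [ 2.14559929 -2.18679183  0.1034422 ] [  34.68823857  541.87046131 1271.15314798]
[ 231.71662107 -606.70345009  230.49584833] [-3.13990370e+00  1.30688415e-07  3.64729138e-01] 0.1 85.18311851703253
```

View pics/scene0.png

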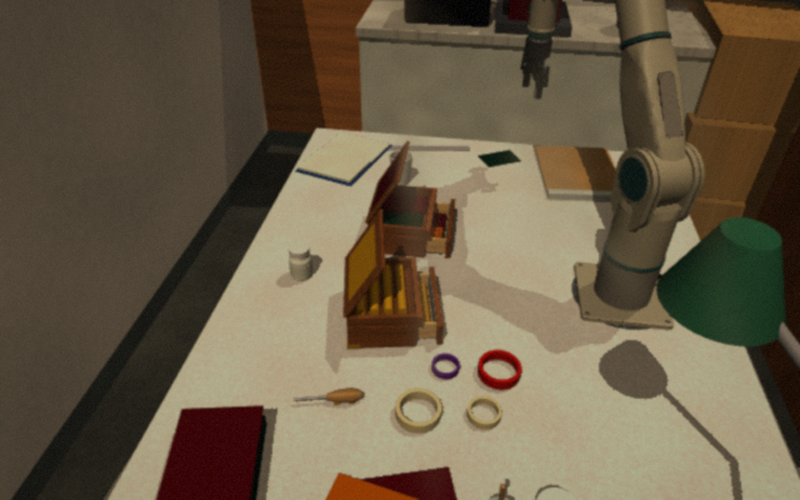

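View pics/top0.png

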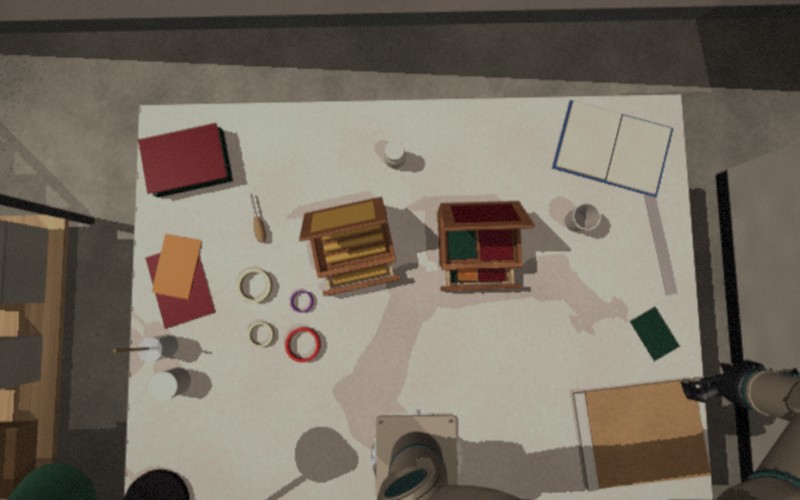

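The foil chest, with gold rolls and a gold lid panel, is at top (350,245) and scene (385,295). The only thing it could be taken for is the leather chest at top (482,245) and scene (410,215). The wanted tape is the larger cream ring at top (255,285); the purple, red and small cream rings are decoys. Next I'll check the choice in a close crop.

Run:
```python
import cv2,pickle,numpy as np
t=pickle.load(open("pics/top.pkl","rb"))["color"][:,:,::-1];s=pickle.load(open("pics/scene.pkl","rb"))["color"][:,:,::-1]
a=cv2.resize(t[150:250,230:330],(600,600),interpolation=cv2.INTER_CUBIC)
b=cv2.resize(s[160:290,260:370],None,fx=4.5,fy=4.5,interpolation=cv2.INTER_CUBIC)
cv2.imwrite("pics/ct.png",a);cv2.imwrite("pics/cs.png",b)
```

```text
(no output)
```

View pics/ct.png

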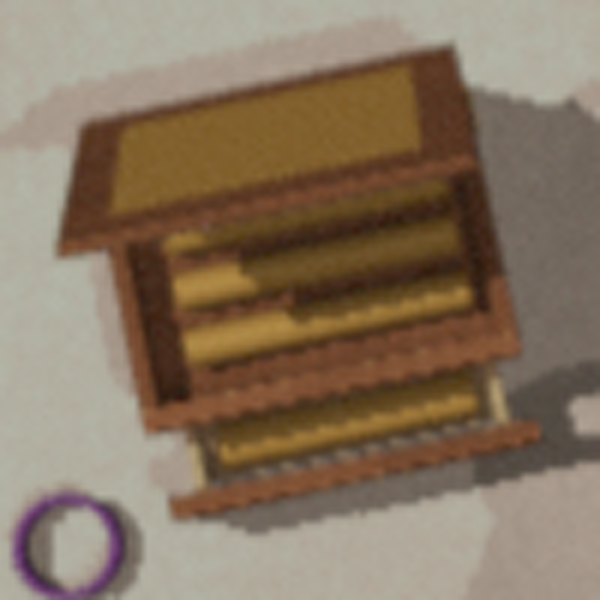

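View pics/cs.png

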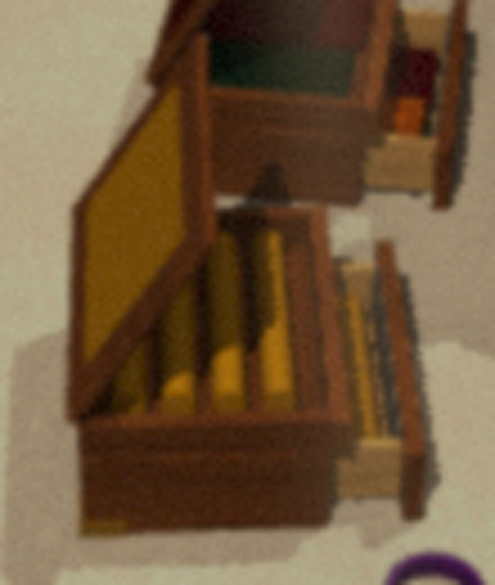

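Both crops confirm the choice: gold rolls, gold lid panel, lid and drawer open. Key pixels in the top crop are the lid's free edge from (60,253) to (478,165), the chest front's top edge from (148,430) to (520,350), and the drawer board from (172,515) to (540,437). I'll fit the pose jointly from both views.

```bash
cat > fit.py <<'E'
import cv2,pickle,numpy as np
from scipy.optimize import least_squares
C={n:pickle.load(open(f"pics/{n}.pkl","rb")) for n in("top","scene")}
def cam(n):
    d=C[n];f=200/np.tan(np.radians(d["fovy"])/2)
    return np.array(d["rvec"]),np.array(d["tvec"]),np.array([[f,0,d["cx"]],[0,f,d["cy"]],[0,0,1.]])
def proj(n,P):
    r,t,K=cam(n);return cv2.projectPoints(np.float64(P).reshape(-1,1,3),r,t,K,None)[0].reshape(-1,2)
def ground(n,px,z):
    r,t,K=cam(n);R=cv2.Rodrigues(r)[0];c=-R.T@t;v=R.T@np.linalg.inv(K)@[px[0],px[1],1];return c+v*(z-c[2])/v[2]
def world(p,L):
    x,y,a=p[:3];c,s=np.cos(a),np.sin(a);L=np.array(L,float)
    return np.c_[x+c*L[:,0]-s*L[:,1],y+s*L[:,0]+c*L[:,1],L[:,2]]
def lid(th,s,n,y):return [80-s*np.cos(th)+n*np.sin(th),y,90+s*np.sin(th)+n*np.cos(th)]
E
cat > run1.py <<'E'
from fit import *
T=lambda u,v:(230+u/6-.4,150+v/6-.4)
S=lambda u,v:(260+u/4.5-.4,160+v/4.5-.4)
def model(p):
    d,th=p[3:]
    A=world(p,[[-80,100,90],[-80,-100,90],[-80-d,100,60],[-80-d,-100,60],lid(th,160,.5,100),lid(th,160,.5,-100),lid(th,0,8.5,100),lid(th,0,8.5,-100)])
    B=world(p,[lid(th,160,8.5,100),lid(th,160,8.5,-100),lid(th,0,8.5,100),lid(th,0,8.5,-100),[-80,100,0],[-80-d,100,4],[-80-d,-100,60],[80,100,0]])
    return np.r_[proj("top",A),proj("scene",B)]
obs=np.array([T(148,430),T(520,350),T(172,515),T(540,437),T(60,253),T(478,165),T(80,125),T(455,45),
 S(208,245),S(203,33),S(75,415),S(75,205),S(328,527),S(415,518),S(392,240),S(82,533)])
for n in C:
    r,t,K=cam(n);print(n,"cam at",-cv2.Rodrigues(r)[0].T@t)
r=least_squares(lambda p:(model(p)-obs).ravel(),[550,120,.2,60,.85],loss="soft_l1",x_scale=[10,10,.1,10,.1])
print(np.round(r.x,3));print(np.round(model(r.x)-obs,1).tolist())
p=r.x;d,th=p[3:]
print("lid edge",world(p,[lid(th,160,8.5,y) for y in(100,0,-100)]).round())
print("drawer",world(p,[[-80-d,y,35] for y in(100,0,-100)]).round())
G=lambda u,v,z:ground("top",(u*.8-.1,v*.8-.1),z).round()
print("tape",G(255,285,12),"purple",G(302,300,5),"red",G(303,344,10),"awl",G(258,220,15),"glue",G(394,153,85),"cup",G(586,215,90))
print("leather lid edge L",G(438,228,200),"drawer front L,R",G(441,289,60),G(522,290,60))
E
python3 run1.py
```

```text
top cam at [ 410.58608263   17.57468009 1319.76035541]
scene cam at [ 383.65293253 1144.98795011  975.0278125 ]
[5.56184e+02 1.55546e+02 1.90000e-01 4.28860e+01 1.01600e+00]
[[-0.6, 0.7], [0.5, 0.7], [-0.3, 0.1], [0.1, -0.0], [0.1, 1.6], [0.8, 1.4], [0.4, -0.8], [0.3, -0.6], [-0.4, -1.7], [-0.9, -0.6], [-2.9, 1.6], [-0.8, 0.3], [3.9, 0.0], [0.2, 0.6], [-0.3, 0.0], [-0.1, 0.3]]
lid edge [[540. 254. 230.]
 [559. 156. 230.]
 [578.  58. 230.]]
drawer [[417. 231.  35.]
 [436. 132.  35.]
 [454.  34.  35.]]
tape [445. 417.  12.] purple [404. 294.   5.] red [289. 290.  10.] awl [618. 410.  15.] glue [773.  43.  85.] cup [ 602. -435.   90.]
leather lid edge L [562. -57. 200.] drawer front L,R [425. -70.  60.] [ 419. -274.   60.]
```

Fit: foil chest at (556,156), yaw 0.19, drawer about 45 mm out, lid about 1.0 rad with its edge near z 230. This agrees with the given sizes. I'll shut the fingers, rise, and turn to the chest's yaw.

Call:
move_arm(targets="-1 0 0 -3.5 0 0 5; -1 0 0 -3.5 0 0 5; -1 0 0 -3.5 0 0 0; -1 2.3 -3.1 0 0 0 0; -1 2.3 -3.1 0 0 0 0")

```text
clock: 0.52
eef_pos: [264.5, -539.6, 338.2]
tool_rot: [3.136, -0.0, 0.186]
force: [0.9, 0.2, -0.2]
width: 25.4
gripper_force: 0.0
```

Call:
move_arm(targets="-1 2.3 -3.1 0 0 0 0; -1 2.3 -3.1 0 0 0 0; -1 2.3 -3.1 0 0 0 0; -1 2.3 -3.1 0 0 0 0; -1 2.3 -3.1 0 0 0 0")

```text
clock: 0.93
eef_pos: [349.2, -361.7, 336.1]
tool_rot: [-3.141, 0.0, 0.19]
force: [0.7, -0.1, -0.4]
width: 0.0
gripper_force: 0.0
```

Call:
move_arm(targets="-1 2.3 -3.1 0 0 0 0; -1 2.3 -3.1 0 0 0 0; -1 2.3 -3.1 0 0 0 0; -1 2.3 -3.1 0 0 0 0; -1 2.3 -3.1 0 0 0 0")

```text
clock: 1.35
eef_pos: [432.8, -187.9, 336.2]
tool_rot: [-3.141, 0.0, 0.19]
force: [0.3, -0.5, -0.2]
width: 0.2
gripper_force: 0.0
```

Call:
move_arm(targets="-1 2.3 -3.1 0 0 0 0; -1 2.3 -3.1 0 0 0 0; -1 2.3 -3.1 0 0 0 0; -1 2.3 -3.1 0 0 0 0; -1 2.3 -3.1 0 0 0 0")

```text
clock: 1.77
eef_pos: [516.4, -14.0, 336.2]
tool_rot: [3.142, 0.0, 0.19]
force: [-0.3, 0.3, 0.4]
width: 0.1
gripper_force: 0.0
```

Call:
move_arm(targets="-1 2.3 -3 0 0 0 0; -1 2.3 -3 0 0 0 0; -1 2.3 -3 0 0 0 0; -1 2.3 -3 0 0 0 0; -1 0 0 0 0 0 0")

```text
clock: 2.18
eef_pos: [585.1, 129.1, 335.3]
tool_rot: [-3.135, -0.002, 0.2]
force: [0.5, 1.6, -0.7]
width: 0.0
gripper_force: 0.0
```

Run:
```python
from cell import read_state, cams
import cv2,pickle
d=cams.get_image("scene");print(read_state()["eef_pos"])
cv2.imwrite("pics/s2.png",cv2.resize(d["color"][80:300,200:420,::-1],(590,590),interpolation=cv2.INTER_CUBIC))
```

```text
[583.96884103 124.67898161 335.15829834]
```

View pics/s2.png

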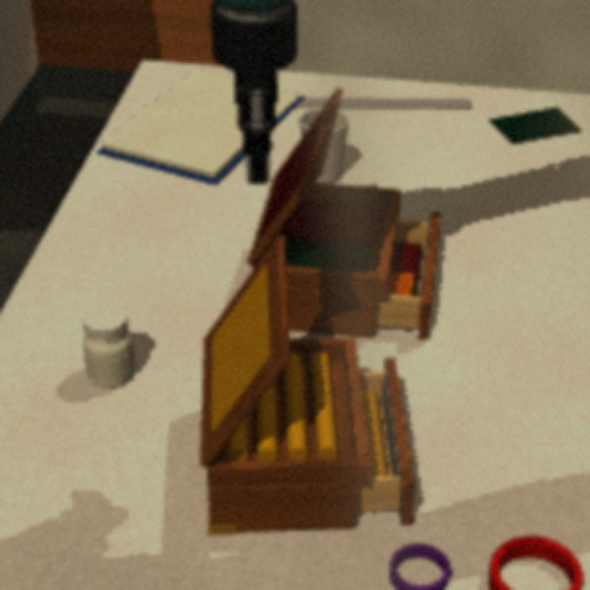

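The tip, at about (258,182), is above and behind the foil lid's edge, which runs (275,245) to (283,345). I'll move to the lid's middle and descend behind it.

Call:
move_arm(targets="-1 1.7 -1.8 0 0 0 0; -1 1.7 -1.7 0 0 0 0; -1 0 0 -0 0 0 0; -1 0 0 3.5 0 0 0; -1 0 0 2 0 0 0")

```text
clock: 2.65
eef_pos: [609.9, 158.9, 279.6]
tool_rot: [3.14, 0.001, 0.19]
force: [0.3, 0.1, -0.3]
width: -0.2
gripper_force: 0.0
```

Call:
move_arm(targets="-1 0 0 2.5 0 0 0; -1 0 0 2 0 0 0; -1 0 0 1 0 0 0; -1 0 0 0 0 0 0")

```text
clock: 2.98
eef_pos: [608.8, 158.3, 223.8]
tool_rot: [3.14, 0.006, 0.189]
force: [-0.7, -0.6, -0.1]
width: 0.1
gripper_force: 0.0
```

Call:
move_arm(targets="-1 -1.5 0 0.5 0 0 0; -1 -1.5 0 0.6 0 0 0; -1 -1.2 0 0.7 0 0 0; -1 -1.2 0 0.8 0 0 0; -1 0 0 0 0 0 0")

```text
clock: 3.4
eef_pos: [555.9, 149.0, 200.8]
tool_rot: [3.141, 0.001, 0.19]
force: [-0.7, -0.9, -0.8]
width: 0.2
gripper_force: 0.0
```

Run:
```python
from cell import read_state, cams
import cv2,pickle
d=cams.get_image("scene");print(read_state()["eef_pos"])
cv2.imwrite("pics/s3.png",cv2.resize(d["color"][80:300,200:420,::-1],(590,590),interpolation=cv2.INTER_CUBIC))
```

```text
[557.38266996 149.50654802 201.38644828]
```

View pics/s3.png

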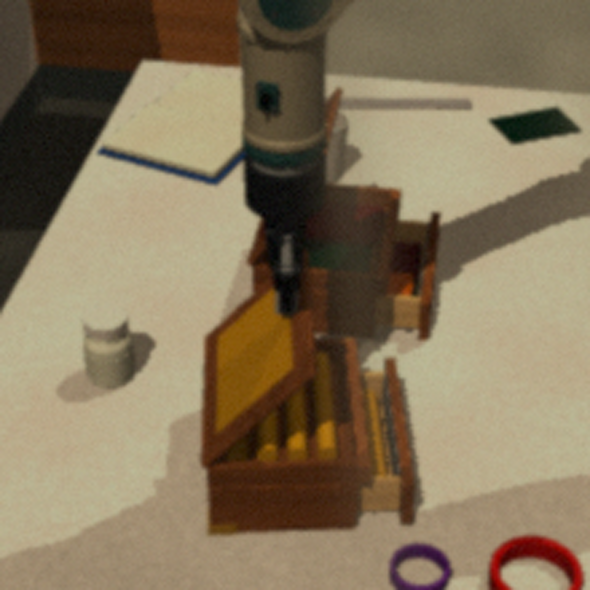

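The lid is swinging down, with the tip at about (288,312) on its outer face near the free edge. I'll keep following the arc.

Call:
move_arm(targets="-1 -1.0 0 0.9 0 0 0; -1 -1.0 0 1.0 0 0 0; -1 -0.8 0 1.2 0 0 0; -1 -0.8 0 1.2 0 0 0; -1 0 0 0 0 0 0")

```text
clock: 3.87
eef_pos: [521.3, 142.7, 156.7]
tool_rot: [3.141, 0.002, 0.19]
force: [0.0, -0.2, -0.2]
width: 0.4
gripper_force: 0.0
```

Call:
move_arm(targets="-1 -0.6 0 1.3 0 0 0; -1 -0.5 0 1.3 0 0 0; -1 -0.3 0 1.3 0 0 0; -1 -0.1 0 0.8 0 0 0; -1 0 0 0 0 0 0")

```text
clock: 4.28
eef_pos: [507.9, 140.4, 109.8]
tool_rot: [3.141, 0.001, 0.19]
force: [0.3, 0.3, -0.6]
width: 0.1
gripper_force: 0.0
```

Call:
move_arm(targets="-1 0 0 0.6 0 0 0; -1 0 0 0.3 0 0 0; -1 0 0 0.2 0 0 0; -1 0 0 0 0 0 0")

```text
clock: 4.62
eef_pos: [508.0, 140.4, 99.3]
tool_rot: [-3.142, -0.0, 0.19]
force: [-0.1, -0.4, -0.2]
width: 0.0
gripper_force: 0.0
```

Call:
move_arm(targets="-1 0 0 0.2 0 0 0; -1 0 0 0.1 0 0 0; -1 0 0 0 0 0 0")

```text
clock: 4.87
eef_pos: [507.9, 140.5, 98.4]
tool_rot: [3.141, -0.001, 0.19]
force: [-3.5, -1.0, 17.5]
width: -0.0
gripper_force: 8.9
```

Run:
```python
from cell import read_state, cams
import cv2,pickle
d=cams.get_image("scene");s=read_state();print(s["eef_pos"],s["force"])
cv2.imwrite("pics/s4.png",cv2.resize(d["color"][150:300,250:400,::-1],(600,600),interpolation=cv2.INTER_CUBIC))
```

```text
[507.94636772 140.45140897  98.41151132] [-3.78207182 -1.96429614 18.07947355]
```

View pics/s4.png

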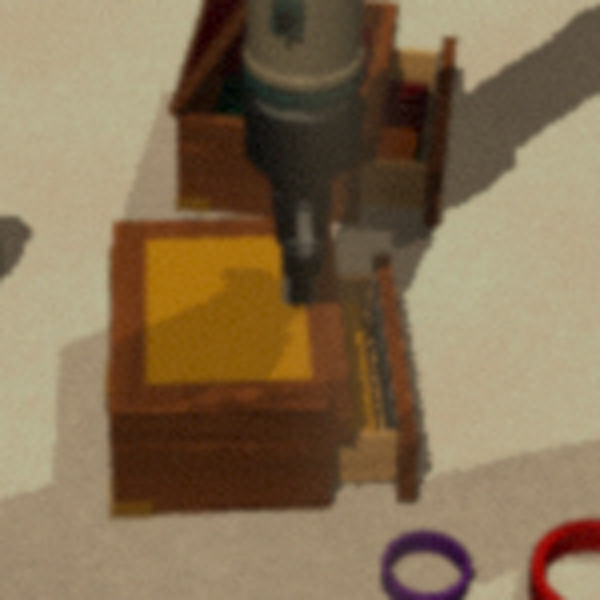

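The lid lies shut on its stop, with z 98.4 and 18 N. Next I'll rise and go in front of the drawer, whose board is at about (395,380).

Call:
move_arm(targets="-1 0 0 -2 0 0 0; -1 0 0 -2 0 0 0; -1 -3.7 0 0 0 0 0; -1 -3.7 0 0 0 0 0; -1 -3.6 0 0 0 0 0")

```text
clock: 5.33
eef_pos: [398.4, 119.3, 136.8]
tool_rot: [-3.141, -0.001, 0.19]
force: [-0.6, 0.0, 0.5]
width: 0.3
gripper_force: 0.0
```

Call:
move_arm(targets="-1 0 0 0 0 0 0; -1 0 0 3.3 0 0 0; -1 0 0 3.3 0 0 0; -1 0 0 3 0 0 0; -1 0 0 0 0 0 0")

```text
clock: 5.75
eef_pos: [396.7, 115.7, 58.2]
tool_rot: [3.132, 0.012, 0.192]
force: [0.6, 0.6, 0.9]
width: 0.1
gripper_force: 0.0
```

Call:
move_arm(targets="-1 0 0 1 0 0 0; -1 0 0 1 0 0 0; -1 0 0 0 0 0 0")

```text
clock: 6.0
eef_pos: [398.1, 115.8, 41.1]
tool_rot: [3.133, 0.008, 0.192]
force: [-0.6, 0.7, -0.3]
width: -0.3
gripper_force: 0.0
```

Call:
move_arm(targets="-1 1.5 0 0 0 0 0; -1 1.5 0 0 0 0 0; -1 1.5 0 0 0 0 0; -1 1.3 0 0 0 0 0; -1 0 0 0 0 0 0")

```text
clock: 6.42
eef_pos: [457.5, 128.0, 42.1]
tool_rot: [3.135, 0.004, 0.19]
force: [0.3, 1.3, -0.3]
width: 0.3
gripper_force: 0.0
```

Call:
move_arm(targets="-1 0.4 0 0 0 0 0; -1 0.3 0 0 0 0 0; -1 0.2 0 0 0 0 0; -1 0 0 0 0 0 0")

```text
clock: 6.75
eef_pos: [463.1, 128.7, 41.1]
tool_rot: [3.132, 0.008, 0.191]
force: [-0.4, -1.5, 0.7]
width: -0.0
gripper_force: 0.2
```

Call:
move_arm(targets="-1 0.2 0 0 0 0 0; -1 0.2 0 0 0 0 0; -1 0 0 0 0 0 0; -1 0 0 0 0 0 0")

```text
clock: 7.08
eef_pos: [465.7, 129.1, 40.5]
tool_rot: [3.132, 0.011, 0.192]
force: [-5.3, -1.6, 1.4]
width: 0.2
gripper_force: 0.0
```

Call:
move_arm(targets="-1 0.2 0 0 0 0 0; -1 0.1 0 0 0 0 0; -1 0 0 0 0 0 0; -1 0 0 0 0 0 0")

```text
clock: 7.42
eef_pos: [465.6, 128.9, 40.0]
tool_rot: [3.131, 0.016, 0.193]
force: [-11.5, -1.3, 3.1]
width: -0.2
gripper_force: 0.0
```

The drawer has stopped: force rises with no motion. I'll back off, clear, and check.

Call:
move_arm(targets="-1 -1.5 0 0 0 0 0; -1 -2.5 0 0 0 0 0; -1 -1 0 -2 0 0 0; -1 0 0 -3 0 0 0; -1 0 0 -4 0 0 0")

```text
clock: 7.83
eef_pos: [420.2, 121.2, 130.8]
tool_rot: [3.132, 0.012, 0.192]
force: [1.9, 0.4, 0.4]
width: 0.1
gripper_force: 0.0
```

Call:
move_arm(targets="-1 0 0 -4 0 0 0; -1 0 0 -4 0 0 0; -1 0 0 0 0 0 0; -1 0 0 0 0 0 0")

```text
clock: 8.17
eef_pos: [424.7, 122.9, 213.5]
tool_rot: [3.133, 0.0, 0.189]
force: [-0.3, -0.1, -0.7]
width: -0.0
gripper_force: 0.0
```

Run:
```python
from cell import read_state, cams
import cv2,numpy as np
a=cams.get_image("scene")["color"][:,:,::-1];b=cams.get_image("top")["color"][:,:,::-1];s=read_state();print(s["eef_pos"],s["force"])
f=lambda x:cv2.resize(x,(400,400),interpolation=cv2.INTER_CUBIC)
cv2.imwrite("pics/e.png",np.vstack([np.hstack([f(a[160:300,250:390]),f(b[130:270,220:360])])]))
cv2.imwrite("pics/e2.png",cv2.resize(a,(800,500)))
```

```text
[422.43986002 121.89791019 210.9413    ] [-0.16837796 -0.59016021 -0.75232436]
```

View pics/e.png

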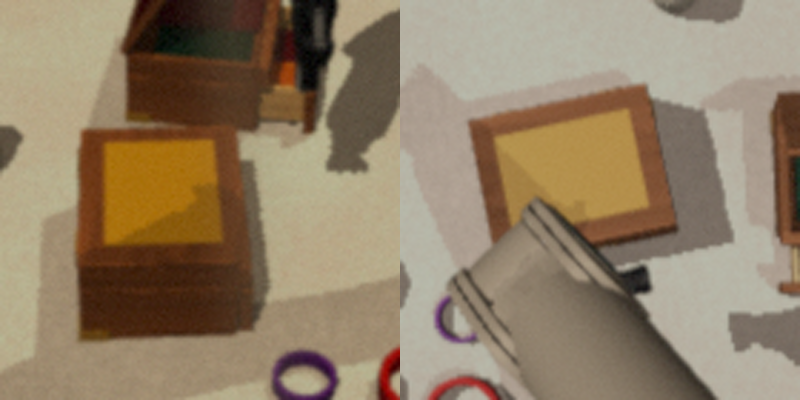

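View pics/e2.png

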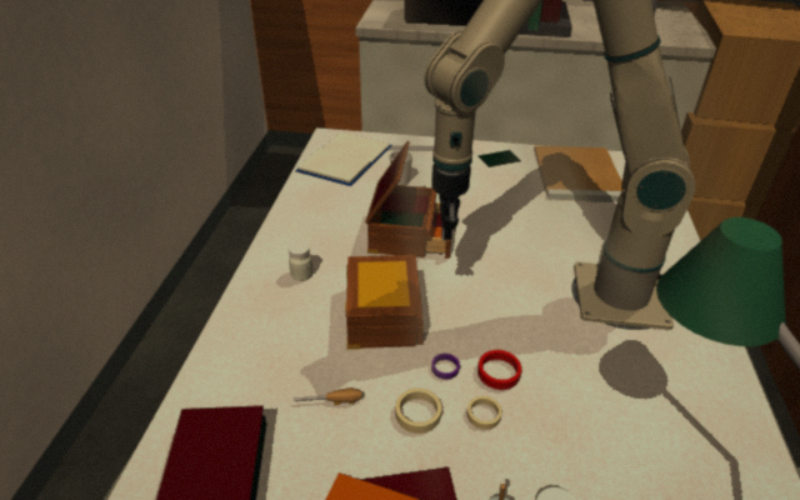

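The pictures show the lid flat at (385,285), no drawer standing out, and the leather chest and loose things where they were. The arm is clear, so I'm handing in.

```bash
python3 -c "
from cell import order
print(order.finish_job())"
```

```text
the job is handed in; nothing more can be done
None
```

I handed the job in at about 8 s. The foil chest's lid and drawer were both pushed to their hard stops from outside, and the last pictures showed the leather chest and the bench things where they began; no verdict came back.

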